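# Count to the third slot and push the remote home

## Task

Starting at the end of the rack where the lidded trinket box stands, run a fingertip along the top of the rack's rail, over the first gap, the second and on to the third, but not on to the fourth. Then push the white remote along the glass, never lifting it, lengthwise into that third gap until it is fully home against the back wall, and take the hand away. Leave the trinket box, the bowl and the toy block where they are.

Things in the scene. Friction and masses are not known exactly. Their poses are not given: they have to be found in the camera images.
- rack: Grey plastic rack fixed to the glass, 100 mm deep (x), 214 wide (y), 44 high. Origin: centre of its underside. x runs from the open front (x = -50) to the back wall (inner face x = +44). Dividers 6 mm thick with rounded noses at y = -104, -52, 0, 52, 104 leave four 46 mm gaps centred at y = -78, -26, 26, 78. Gaps have no floor: things slide in on the glass. Open above except under the rail.
- rail: The rack's rail, a rigid flat bar fixed across the tops of the dividers near the open front: 16 mm (x) by 214 mm (y) by 6 mm thick. Origin: centre of its underside, at x = -36 mm in the rack's frame, 44 mm above the glass; its flat top is 50 mm above the glass. Axes as the rack's.
- remote: White plastic remote control lying flat and loose on the glass in front of the rack, buttons up, 115 mm long (x) by 34 mm wide (y) by 14 mm thick, about 90 g. Origin: centre of its underside. When fully home its origin is at x = -13.5 mm in the rack's frame and its near end stands 21 mm out of the rack's front.
- trinket_box: Round white ceramic box with a lid and small lid knob, 76 mm across, 54 mm high, loose, standing just past one end of the rack: its end (+y or -y of the rack) is where the counting starts. Origin: centre of its underside. Not to be moved.
- steel_bowl: Open steel bowl, 90 mm across, 42 mm high, loose, standing just past the other end of the rack. Origin: centre of its underside. Not to be moved.
- toy_block: Plain wooden toy block, a 40 mm cube, loose on the glass to one side in front of the rack. Origin: centre of its underside. Not to be moved.

How it is judged:
By the outcome, as a careful person would: the job done as asked, in the order asked, and still so for the second after the job is handed in, with the robot touching nothing.
It also fails if it takes over 53 s, if anything falls off the work surface, if the arm or the gripper's body presses on something with over 40 N, if the wrist force passes 120 N, or if a joint passes its speed limit or range.

## Robot

A 7-joint arm with a two-finger parallel gripper is mounted at the origin on the work surface. World frame = base frame: x ahead of the robot, y to its left, z up, the work surface at z = 0. Lengths are in m, angles in rad, forces in N, time in s.
With the tool pointing down it reaches from about 0.4 to 0.85 m from the base axis. Payload 10.4 kg.
Tool frame: the origin (TCP) lies at the very end of the fingers, on their centre line; the grasp point (between the pads) lies 19 mm behind it (manip.tcp_to_grasp is the distance from the TCP to the grasp point, in m); x points along the fingers, y is the direction in which the jaws open and shut, and the axes are right-handed (so a half turn about x gives the same grasp; the last joint's range is limited). The gripper opens to 85 mm and grips with 20 to 120 N. Pads are 22 mm wide; open, the fingers measure 114 mm over their backs; the gripper's body (76 mm by 85 mm) begins 54 mm behind the grasp point. The pads swing forward as they close: fully open they stand 13 mm farther back than shut.
Start: joints at [-1.361, 0.332, -0.065, 1.46, 0.022, 1.35, -0.088], TCP at [0.144, 0.608, 0.231] pointing down, gripper open.
Joint ranges: [-2.6, 2.6], [-0.5, 2.12], [-1.47, 1.34], [0.16, 2.42], [-1.27, 4.41], [0.06, 2.06], [-2.6, 2.6]. Speed limits (rad/s): [2.22, 2.22, 2.79, 2.79, 3.14, 3.14, 3.14].

## Interface

Orientations are given as a unit quaternion [x, y, z, w].
In Python, from workcell import manip, cams, hand_in gives the robot as it stands.
- The arm moves only by the shell command python3 -m handwheel 'ROWS' [FORCE]. ROWS is text: rows parted by semicolons, each of 7 numbers parted by spaces: the shift along the tool's x, y, z in mm, then the turn, a rotation vector about the tool's x, y, z in rad, then the finger opening in mm, from 0 to 85.4. A call has 1 to 8 rows; each row shifts and turns the commanded pose from where the row before left it, along the tool's axes as they then stand; what a row does not reach is not made up. A row lasts 1/10 s, in which the tool goes at most 50 mm and 8.59 degrees, less where a joint would pass 70% of its speed; a pose out of reach is approached as far as the arm can. A call with a gripper value outside its range is refused whole. The fingers move at their own pace and stop on an object; FORCE is the grip in N (left out, the last holds). Time passes only in rows, so rows that do not move let the fingers close. It gives the time, the measured TCP pose, the force and the opening at its end, in the units of the state.
- manip.get_obs(): the state, without advancing time (a new reading comes with each control period).
- cams.camera(name): name is "side" or "top"; returns a dict with "color" (480x640x3 uint8, blue, green, red), "depth" (480x640 float32, m along the optical axis (not along the pixel's ray), 0 where there is no reading), "camera_matrix" (3x3 intrinsics, pixels), "origin" and "attitude" of the camera in the world. Camera axes: x right, y down, z forward; pixel columns grow to the right and rows downward; lengths in m; the calibration is good to about 2 mm. A picture is of the moment at which its call begins.
- hand_in(): hands the job in, once; it reports no verdict.
Trained networks look in the newest picture that a camera, given by its name, has taken for a name from the list of things; names that differ only in an ending like _2 or _b are one class to them, and where a whole thing is asked for, a point or a joint stands for the part that bears it (a point fixed in the world has none). Each returns a list of dicts, best first, with "conf" (0 to 1); they miss things now and then, are a little off and sometimes report something else, mostly with a low value. They report only what shows in the picture. A call takes as long as a camera call.
- cams.recognise(camera, thing): "box" ([left, top, width, height] in pixels, round what is visible of it).
- cams.outline_of(camera, thing): "region" (480x640 bool, what is visible of it) and "box" ([left, top, width, height] in pixels, round what is visible of it).
The state is a dict: "clock": time; "joint_pos": joint angles; "joint_velocities": joint speeds; "tau": joint torques, N m; "position": TCP position; "ee_rot": TCP orientation; "ft_force": force on the tool from outside, world axes, zero at the start; "torque": the same for the moment, N m; "grip_width": opening from 0.0 (shut) to 1.0 (fully open).
Only numpy, scipy, OpenCV 4.12 (cv2) and the standard library are available. Lean on these libraries where they do the work, as an engineer would, in place of code of your own. Each camera call takes 0.05 s, during which the arm holds its last target.

## Working session

There is one attempt and no reset: what is moved stays moved. The work goes in short steps, Python scripts to look and compute and a shell command to move; the robot and the scene stay as the last step left them, time stands still between calls to the robot, and variables do not carry over. Pictures are saved under pics/ and viewed, and the job is handed in when it is done.

```bash
ls; mkdir -p pics; python3 - <<'E'
from workcell import manip, cams
import cv2, numpy as np
o=manip.get_obs(); print({k:np.round(v,3).tolist() for k,v in o.items()})
for n in ("top","side"):
    c=cams.camera(n); cv2.imwrite(f"pics/{n}0.png",c["color"]); np.savez(f"{n}0.npz",**c)
    print(n,c["camera_matrix"],c["origin"],c["attitude"])
    for t in ("rack","rail","remote","trinket_box","steel_bowl","toy_block"):
        print(t,[(r["box"],round(r["conf"],2)) for r in cams.recognise(n,t)][:3])
E
```

```text
pics
{'clock': 0.0, 'joint_pos': [-1.361, 0.333, -0.065, 1.461, 0.022, 1.35, -0.088], 'joint_velocities': [0.0, 0.0, 0.0, 0.0, 0.0, 0.001, 0.001], 'tau': [0.001, -62.545, 0.05, -39.161, 0.016, 0.01, -0.0], 'position': [0.144, 0.608, 0.231], 'ee_rot': [0.082, 0.702, -0.083, 0.702], 'ft_force': [-0.676, -0.397, 0.004], 'torque': [0.023, 0.04, 0.032], 'grip_width': 1.001}
top [[536.78452518   0.         331.09511651]
 [  0.         536.78452518 239.63544222]
 [  0.           0.           1.        ]] [ 0.48573135 -0.02100417  0.8561821 ] [-0.70196134  0.70646145 -0.06727175  0.06030753]
rack [([233.4, 181.7, 142.0, 75.2], 0.89)]
rail [([231.8, 230.9, 141.4, 23.7], 0.75)]
remote [([333.1, 268.2, 27.6, 77.5], 0.57), ([232.7, 183.6, 139.2, 75.8], 0.18)]
trinket_box [([167.0, 194.7, 48.6, 45.7], 0.73)]
steel_bowl [([384.3, 174.6, 59.0, 55.3], 0.73)]
toy_block [([450.3, 282.2, 34.5, 29.2], 0.79)]
side [[485.93851693   0.         324.02222349]
 [  0.         485.93851693 238.91071863]
 [  0.           0.           1.        ]] [ 0.50241656 -0.70564626  0.4438684 ] [ 0.8609121  -0.06951756  0.02602769 -0.50330927]
rack [([323.3, 198.5, 95.3, 89.3], 0.67)]
rail [([324.8, 202.5, 42.1, 61.8], 0.85)]
remote [([253.5, 267.5, 74.0, 18.5], 0.75)]
trinket_box [([329.2, 183.3, 37.4, 23.2], 0.62), ([324.6, 202.1, 46.7, 63.1], 0.44)]
steel_bowl [([373.8, 269.2, 68.4, 47.9], 0.96)]
toy_block [([299.2, 326.7, 37.2, 46.7], 0.72), ([332.1, 183.8, 33.2, 21.9], 0.16)]
```

View pics/top0.png

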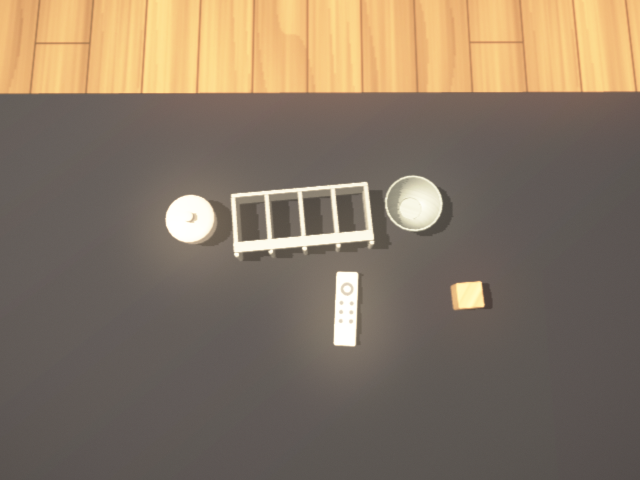

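View pics/side0.png

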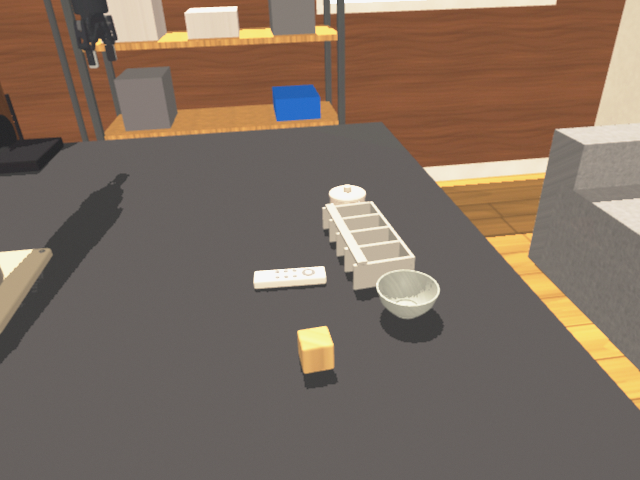

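The top view shows the trinket box at (190,219), left of the rack. The bowl is at (413,204), the remote at (346,309) in front of gaps 3 and 4, and the block at (469,296). Next I'll work out their poses.

```bash
cat > h.py <<'E'
from workcell import manip, cams
import cv2, numpy as np
from scipy.spatial.transform import Rotation as R
def ray(c,uv,z):
    uv=np.atleast_2d(np.array(uv,float)); K=c["camera_matrix"]
    d=np.c_[(uv[:,0]-K[0,2])/K[0,0],(uv[:,1]-K[1,2])/K[1,1],np.ones(len(uv))]@R.from_quat(c["attitude"]).as_matrix().T
    o=np.array(c["origin"]); s=(z-o[2])/d[:,2]
    return o+s[:,None]*d
def proj(c,p):
    K=c["camera_matrix"]; q=(np.atleast_2d(p)-c["origin"])@R.from_quat(c["attitude"]).as_matrix()
    return np.c_[q[:,0]/q[:,2]*K[0,0]+K[0,2],q[:,1]/q[:,2]*K[1,1]+K[1,2]]
def mrect(c,reg,z):
    ys,xs=np.nonzero(reg); P=ray(c,np.c_[xs,ys],z)[:,:2]
    (cx,cy),(w,h),a=cv2.minAreaRect((P*1000).astype(np.float32))
    if w<h: w,h,a=h,w,a+90
    return cx,cy,w,h,a   # mm, a = angle of long axis, deg
def cloud(c):
    d=c["depth"];K=c["camera_matrix"];v,u=np.mgrid[:480,:640]
    q=np.stack([(u-K[0,2])/K[0,0]*d,(v-K[1,2])/K[1,1]*d,d],-1)
    return q@R.from_quat(c["attitude"]).as_matrix().T+c["origin"]
E
python3 - <<'E'
from h import *
for n in ("top","side"):
    c=cams.camera(n); W=cloud(c)
    for t,z in (("rack",.044),("rail",.05),("remote",.014),("trinket_box",.04),("steel_bowl",.042),("toy_block",.04)):
        r=cams.outline_of(n,t)
        if not r: print(n,t,None); continue
        reg=r[0]["region"]; p=W[reg&(c["depth"]>0)]
        print(n,t,round(r[0]["conf"],2),reg.sum(),np.round(mrect(c,reg,z),1),"z pct",np.round(np.percentile(p[:,2],[5,50,95])*1000,1), "med",np.round(np.median(p,0)*1000,1))
        if t in("rail","remote"):
            q=p[p[:,2]>z-.004]; print("   depth rect",np.round(cv2.minAreaRect((q[:,:2]*1000).astype(np.float32)),1) if 0 else cv2.minAreaRect((q[:,:2]*1000).astype(np.float32)), len(q))
E
```

```text
top rack 0.56 4531 [665.9  14.9 216.2 107.2  94.6] z pct [ 1.2 44.2 51.8] med [664.8  16.8  44.2]
top rail 0.73 1528 [631.3  12.6 214.7  19.1  95.5] z pct [47.2 50.3 52.6] med [631.4  13.4  50.3]
   depth rect ((632.0471801757812, 12.1495361328125), (17.374162673950195, 213.9213409423828), 5.219620227813721) 1471
top remote 0.8 1601 [531.4 -52.7 114.5  33.9 177.1] z pct [11.6 14.3 16.9] med [530.9 -52.6  14.3]
   depth rect ((531.5973510742188, -52.803436279296875), (33.97769546508789, 114.99520874023438), 87.12232208251953) 1582
top trinket_box 0.77 1945 [668.5 187.3  80.7  73.8  44.9] z pct [20.8 41.2 46.1] med [667.7 186.   41.2]
top steel_bowl 0.92 2418 [ 692.4 -158.9   87.9   85.2  134.3] z pct [ 3.8 18.4 42.6] med [ 698.8 -163.5   18.4]
top toy_block 0.78 838 [ 548.6 -236.5   47.7   42.3   93.1] z pct [11.4 39.9 42.6] med [ 548.1 -237.1   39.9]
side rack 0.7 4946 [662.3  -8.1 284.6 116.5  94.7] z pct [ 9.6 35.1 50.6] med [665.3  -8.3  35.1]
side rail 0.97 693 [632.5   8.5 222.8  19.8  95. ] z pct [45.2 50.4 51.6] med [633.5  -9.9  50.4]
   depth rect ((632.9268188476562, 10.947059631347656), (16.983259201049805, 214.06497192382812), 4.809592247009277) 645
side remote 0.68 1223 [531.8 -61.3 114.1  49.6 176.8] z pct [ 4.  14.  15.7] med [530.8 -63.   14. ]
   depth rect ((532.0784301757812, -53.89079284667969), (35.69198226928711, 114.62550354003906), 86.38551330566406) 934
side trinket_box 0.75 626 [669.3 177.7  98.   72.9  78.2] z pct [26.3 41.  49.3] med [668.  173.5  41. ]
side steel_bowl 0.92 2366 [ 685.1 -169.5  112.6   89.9   54.8] z pct [ 6.3 27.3 42.2] med [ 697.  -141.1   27.3]
side toy_block 0.88 1461 [ 548.1 -260.    78.5   42.8   88.4] z pct [ 5.6 36.3 41.2] med [ 548.9 -258.1   36.3]
```

```bash
cat >> h.py <<'E'
YAW=np.radians(5.1); O=np.array([668.2,15.0])   # rack frame, mm
def rw(x,y): 
    c,s=np.cos(YAW),np.sin(YAW); return O+[c*x-s*y,s*x+c*y]
def wr(x,y):
    c,s=np.cos(YAW),np.sin(YAW); d=np.array([x,y])-O; return np.array([c*d[0]+s*d[1],-s*d[0]+c*d[1]])
def st():
    o=manip.get_obs(); M=R.from_quat(o["ee_rot"]).as_matrix(); p=np.array(o["position"])*1000
    print("t",round(o["clock"],2),"pos",p.round(1),"rack",wr(*p[:2]).round(1),"F",np.round(o["ft_force"],1),"g",round(o["grip_width"],3))
    return p,M
def plan(xy,z,yaw_y=None):
    p,M=st()
    print("shift(tool)",(M.T@(np.array([*xy,z])-p)).round(1))
    # wanted: x down, y along +/- rack y
    for s in (1,-1):
        y=s*np.array([-np.sin(YAW if yaw_y is None else yaw_y),np.cos(YAW if yaw_y is None else yaw_y),0]); x=np.array([0,0,-1.]); W=np.c_[x,y,np.cross(x,y)]
        print(s,"turn",R.from_matrix(M.T@W).as_rotvec().round(3))
E
python3 - <<'E'
from h import *
p,M=st(); print(M.round(3)); plan(rw(-36,98),120)
print(manip.tcp_to_grasp, [a for a in dir(manip) if a[0]!='_'])
E
```

```text
t 1.4 pos [144.2 608.2 231.3] rack [-469.2  637.4] F [ 0.2 -1.3 -0.2] g 1.001
[[-0.     0.231  0.973]
 [ 0.     0.973 -0.231]
 [-1.     0.    -0.   ]]
t 1.4 pos [144.2 608.2 231.3] rack [-469.2  637.4] F [ 0.2 -1.3 -0.2] g 1.001
shift(tool) [ 111.3 -374.7  581.6]
1 turn [-0.322 -0.    -0.   ]
-1 turn [ 2.82 -0.    0.  ]
0.0187 ['MotionError', 'get_obs', 'tcp_to_grasp']
```

```bash
R="";python3 -m handwheel '5 -23 36 0 0 0 0;5 -23 36 0 0 0 0;5 -23 36 0 0 0 0;5 -23 36 0 0 0 0;5 -23 36 0 0 0 0;5 -23 36 0 0 0 0;5 -23 36 0 0 0 0;5 -23 36 0 0 0 0' 20; python3 -m handwheel '5 -23 36 0 0 0 0;5 -23 36 0 0 0 0;5 -23 36 0 0 0 0;5 -23 36 0 0 0 0;5 -23 36 0 0 0 0;5 -23 36 0 0 0 0;5 -23 36 0 0 0 0;5 -23 36 0 0 0 0'; python3 -m handwheel '0 0 0 -0.1 0 0 0;0 0 0 -0.1 0 0 0;0 0 0 -0.122 0 0 0;0 0 0 0 0 0 0'; python3 -c "
from h import *
plan(rw(-36,99),60)"
```

```text
clock: 2.2
position: [0.383, 0.3614, 0.1914]
ee_rot: [0.082, 0.702, -0.082, 0.702]
ft_force: [0.4, 0.1, -0.1]
grip_width: 0.001
clock: 3.0
position: [0.6209, 0.116, 0.1513]
ee_rot: [0.082, 0.702, -0.082, 0.702]
ft_force: [0.9, 0.8, 0.6]
grip_width: 0.003
clock: 3.4
position: [0.6198, 0.1172, 0.1513]
ee_rot: [-0.032, 0.706, 0.032, 0.706]
ft_force: [0.6, 0.2, -0.1]
grip_width: 0.002
t 3.4 pos [619.8 117.2 151.3] rack [-39.1 106.1] F [ 0.6  0.2 -0.1] g 0.002
shift(tool) [91.3 -7.1  3.1]
1 turn [ 0.002 -0.    -0.   ]
-1 turn [-3.139  0.    -0.   ]
```

```bash
python3 -m handwheel '30 -7 3 0 0 0 0;30 0 0 0 0 0 0;28 0 0 0 0 0 0;0 0 0 0 0 0 0'; python3 - <<'E'
from h import *
plan(rw(-36,99),50)
for n in ("top","side"):
    c=cams.camera(n)
    im=c["color"].copy()
    for y in (-107,-52,0,52,107):
        a=[*rw(-44,y)/1000,.05];b=[*rw(-28,y)/1000,.05]
        pa,pb=proj(c,[a,b]); cv2.line(im,tuple(int(v*8) for v in pa),tuple(int(v*8) for v in pb),(0,0,255),1,cv2.LINE_AA,3)
    g=(180,150,260,160) if n=="top" else (290,150,160,140)
    im=im[g[1]:g[1]+g[3],g[0]:g[0]+g[2]]; cv2.imwrite(f"pics/{n}1.png",cv2.resize(im,None,fx=3,fy=3))
E
```

```text
clock: 3.8
position: [0.6207, 0.1102, 0.0595]
ee_rot: [-0.031, 0.709, 0.03, 0.704]
ft_force: [-0.2, 0.3, -0.0]
grip_width: 0.003
t 3.8 pos [620.7 110.2  59.5] rack [-38.8  99. ] F [-0.2  0.3 -0. ] g 0.003
shift(tool) [9.5 0.  2.9]
1 turn [-0.003 -0.006  0.001]
-1 turn [3.139e+00 2.000e-03 1.000e-02]
```

View pics/side1.png

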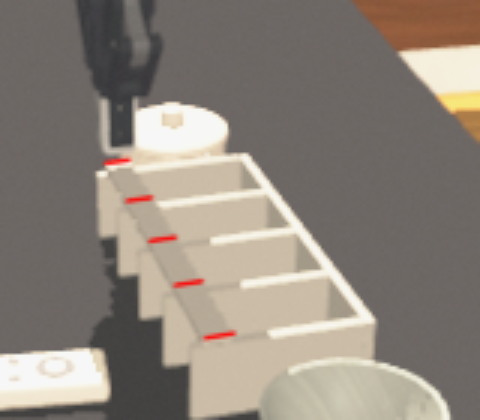

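View pics/top1.png

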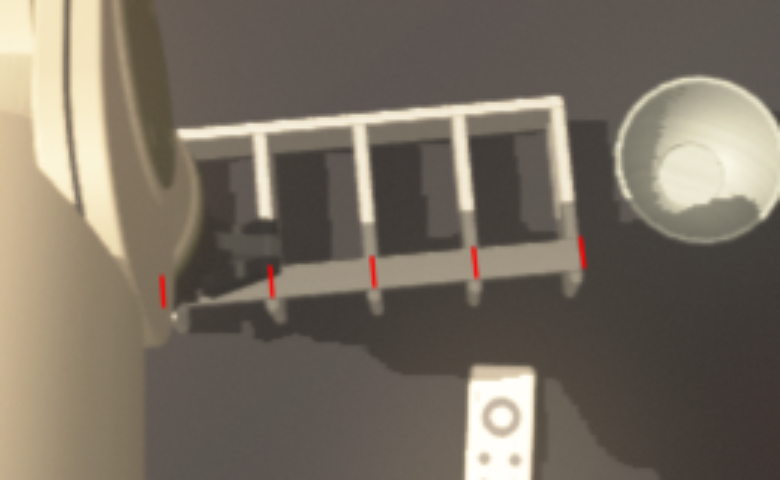

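The marks land on the rail, at about (118,161) to (220,335) in the side crop, and the fingertip hangs just above its trinket-box end. Next I descend to contact.

```bash
python3 -m handwheel '4 0 3 0 0 0 0;3 0 0 0 0 0 0;1 0 0 0 0 0 0;0 0 0 0 0 0 0'; python3 -m handwheel '1 0 0 0 0 0 0;0 0 0 0 0 0 0'; python3 -c "
from h import *
st()"
```

```text
clock: 4.3
position: [0.6264, 0.1108, 0.0555]
ee_rot: [-0.031, 0.706, 0.032, 0.707]
ft_force: [0.3, 0.4, 0.7]
grip_width: -0.002
clock: 4.5
position: [0.6263, 0.1108, 0.0543]
ee_rot: [-0.031, 0.706, 0.032, 0.706]
ft_force: [-0.3, 0.6, 0.0]
grip_width: -0.0
t 4.5 pos [626.3 110.8  54.3] rack [-33.2  99.1] F [-0.3  0.6  0. ] g -0.0
```

```bash
python3 -m handwheel '2 0 -3 0 0 0 0;0 0 0 0 0 0 0'; python3 -m handwheel '1 0 0 0 0 0 0;0 0 0 0 0 0 0';python3 -m handwheel '0.6 0 0 0 0 0 0;0 0 0 0 0 0 0'; python3 -c "
from h import *
st()"
```

```text
clock: 4.7
position: [0.6228, 0.1105, 0.052]
ee_rot: [-0.032, 0.707, 0.032, 0.706]
ft_force: [-0.4, 0.1, -0.7]
grip_width: 0.001
clock: 4.9
position: [0.6233, 0.1105, 0.0512]
ee_rot: [-0.032, 0.706, 0.032, 0.706]
ft_force: [-0.4, 0.9, -0.2]
grip_width: 0.001
clock: 5.1
position: [0.6234, 0.1106, 0.0506]
ee_rot: [-0.032, 0.706, 0.032, 0.706]
ft_force: [-0.7, 0.3, 0.5]
grip_width: -0.005
t 5.1 pos [623.4 110.6  50.6] rack [-36.2  99.2] F [-0.7  0.3  0.5] g -0.005
```

```bash
python3 -m handwheel '0.6 0 0 0 0 0 0;0 0 0 0 0 0 0'; python3 -m handwheel '0.5 0 0 0 0 0 0;0 0 0 0 0 0 0';python3 -m handwheel '0.5 0 0 0 0 0 0;0 0 0 0 0 0 0'
```

```text
clock: 5.3
position: [0.6234, 0.1105, 0.0502]
ee_rot: [-0.031, 0.706, 0.032, 0.706]
ft_force: [-0.9, -0.0, 1.7]
grip_width: -0.002
clock: 5.5
position: [0.6235, 0.1105, 0.0502]
ee_rot: [-0.031, 0.706, 0.032, 0.707]
ft_force: [-3.1, -0.5, 7.4]
grip_width: -0.003
clock: 5.7
position: [0.6234, 0.1105, 0.0502]
ee_rot: [-0.031, 0.706, 0.032, 0.706]
ft_force: [-4.6, -0.6, 11.6]
grip_width: -0.0
```

```bash
python3 -m handwheel '-0.2 -4 0 0 0 0 0;0 -6 0 0 0 0 0;0 -6 0 0 0 0 0;0 -6 0 0 0 0 0'; python3 -m handwheel '0 -6 0 0 0 0 0;0 -6 0 0 0 0 0;0 -6 0 0 0 0 0;0 -6 0 0 0 0 0';python3 -c "
from h import *
plan(rw(-36,-25),50)"
```

```text
clock: 6.1
position: [0.6261, 0.09, 0.0502]
ee_rot: [-0.031, 0.706, 0.033, 0.707]
ft_force: [-0.5, 4.3, 4.6]
grip_width: 0.003
clock: 6.5
position: [0.6282, 0.0661, 0.0502]
ee_rot: [-0.031, 0.706, 0.033, 0.707]
ft_force: [0.4, 3.1, 6.1]
grip_width: -0.002
t 6.5 pos [628.2  66.1  50.2] rack [-35.3  54.4] F [0.4 3.1 6.1] g -0.002
shift(tool) [  0.1 -79.4  -0.8]
1 turn [ 0.001  0.002 -0.002]
-1 turn [-3.14e+00  3.00e-03  3.00e-03]
```

```bash
python3 -m handwheel '0 -6 0 0 0 0 0;0 -6 0 0 0 0 0;0 -6 -0.3 0 0 0 0;0 -6 0 0 0 0 0;0 -6 0 0 0 0 0;0 -6 -0.3 0 0 0 0'; python3 -m handwheel '0 -6 0 0 0 0 0;0 -6 0 0 0 0 0;0 -6 -0.3 0 0 0 0;0 -6 0 0 0 0 0';python3 -c "
from h import *
plan(rw(-36,-25),50)"
```

```text
clock: 7.1
position: [0.6309, 0.0302, 0.0502]
ee_rot: [-0.031, 0.706, 0.033, 0.707]
ft_force: [0.7, 4.2, 6.0]
grip_width: 0.0
clock: 7.5
position: [0.6328, 0.0062, 0.0502]
ee_rot: [-0.031, 0.706, 0.033, 0.707]
ft_force: [0.5, 3.4, 6.6]
grip_width: -0.001
t 7.5 pos [632.8   6.2  50.2] rack [-36.1  -5.6] F [0.5 3.4 6.6] g -0.001
shift(tool) [  0.2 -19.4   0.1]
1 turn [ 0.001  0.002 -0.002]
-1 turn [-3.14e+00  3.00e-03  3.00e-03]
```

```bash
python3 -m handwheel '0 -6 0 0 0 0 0;0 -6 0 0 0 0 0;0 -6 0 0 0 0 0;0 -2 0 0 0 0 0;0 0 0 0 0 0 0;0 0 0 0 0 0 0'; python3 -c "
from h import *
st()"; python3 -m handwheel '-20 0 0 0 0 0 0;-40 0 0 0 0 0 0; 0 0 0 0 0 0 60;0 0 0 0 0 0 60'; python3 - <<'E'
from h import *
c=cams.camera("side");W=cloud(c);r=cams.outline_of("side","remote")[0];print(r["conf"])
p=W[r["region"]&(c["depth"]>0)];q=p[p[:,2]>.010];print(cv2.minAreaRect((q[:,:2]*1000).astype(np.float32)))
Y=np.radians(-3.0)
plan((531.7,-53.0),70,Y)
E
```

```text
clock: 8.1
position: [0.6346, -0.0146, 0.0502]
ee_rot: [-0.031, 0.706, 0.032, 0.707]
ft_force: [-0.8, 1.0, 6.3]
grip_width: 0.0
t 8.1 pos [634.6 -14.6  50.2] rack [-36.1 -26.4] F [-0.8  1.   6.3] g 0.0
clock: 8.5
position: [0.6343, -0.015, 0.1102]
ee_rot: [-0.031, 0.706, 0.032, 0.707]
ft_force: [-0.9, -0.2, -0.5]
grip_width: 0.332
0.71
((671.0009765625, 179.61167907714844), (54.94026565551758, 70.08379364013672), 76.58697509765625)
t 8.6 pos [633.1 -14.9 108.4] rack [-37.6 -26.7] F [0.1 0.7 0.6] g 0.507
shift(tool) [  38.5  -28.9 -104.4]
1 turn [ 0.142 -0.001 -0.   ]
-1 turn [-3.e+00  0.e+00 -2.e-03]
```

```bash
python3 -m handwheel '0 -8 -34 0 0 0 60;0 -10 -35 0 0 0 60;0 -10 -35 0 0 0 60;20 0 0 0.071 0 0 60;20 0 0 0.071 0 0 60;0 0 0 0 0 0 60;0 0 0 0 0 0 60'; python3 - <<'E'
from h import *
plan((531.7,-53.0),5,np.radians(-3.0))
c=cams.camera("side"); cv2.imwrite("pics/side2.png",c["color"][180:330,200:420].repeat(3,0).repeat(3,1))
E
```

```text
clock: 9.3
position: [0.5321, -0.0522, 0.0688]
ee_rot: [0.018, 0.708, -0.018, 0.706]
ft_force: [0.3, 0.9, 1.2]
grip_width: 0.701
t 9.3 pos [532.1 -52.2  68.8] rack [-141.5  -54.8] F [0.3 0.9 1.2] g 0.701
shift(tool) [63.8 -0.8 -0.3]
1 turn [ 0.002 -0.002  0.   ]
-1 turn [-3.14e+00 -1.00e-03 -3.00e-03]
```

View pics/side2.png

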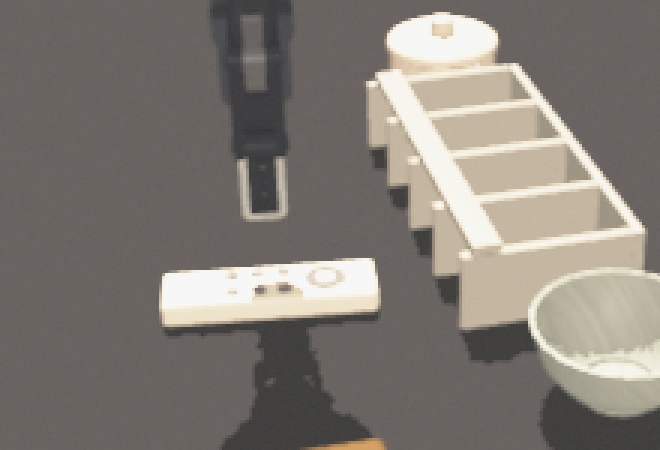

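```bash
python3 -m handwheel '25 -0.8 0 0 0 0 60;25 0 0 0 0 0 60;12 0 0 0 0 0 60;4 0 0 0 0 0 60;0 0 0 0 0 0 60';python3 -m handwheel '0 0 0 0 0 0 40;0 0 0 0 0 0 40'; python3 - <<'E'
from h import *
plan((531.7,-53.0),2,np.radians(-3.0))
c=cams.camera("side"); cv2.imwrite("pics/side3.png",c["color"][180:330,200:420].repeat(3,0).repeat(3,1))
E
```

```text
clock: 9.85
position: [0.5328, -0.0531, 0.0036]
ee_rot: [0.019, 0.707, -0.019, 0.707]
ft_force: [-0.2, 1.0, 0.3]
grip_width: 0.706
clock: 10.05
position: [0.5333, -0.053, 0.0043]
ee_rot: [0.019, 0.706, -0.018, 0.707]
ft_force: [0.1, 0.1, 0.4]
grip_width: 0.467
t 10.05 pos [533.3 -53.    4.3] rack [-140.4  -55.7] F [0.1 0.1 0.4] g 0.467
shift(tool) [ 2.3 -0.1 -1.6]
1 turn [-0.     0.002 -0.   ]
-1 turn [ 3.141e+00 -0.000e+00 -3.000e-03]
```

View pics/side3.png

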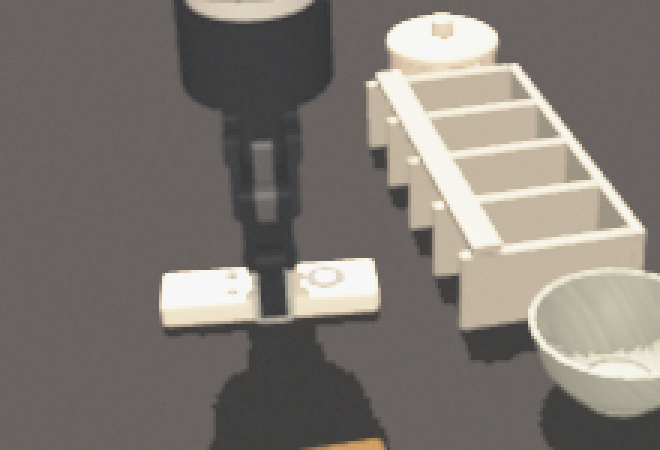

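```bash
python3 -m handwheel '1 0 0 0 0 0 36;0 0 0 0 0 0 36;0 0 0 -0.04 0 0 36;0 0 0 -0.04 0 0 36;0 0 0 -0.04 0 0 36;0 0 0 -0.04 0 0 36;0 0 0 0 0 0 36'; python3 -c "
from h import *
plan(rw(-140,-25),3)"
```

```text
clock: 10.8
position: [0.5326, -0.053, 0.0023]
ee_rot: [-0.038, 0.706, 0.038, 0.706]
ft_force: [0.8, -0.5, -0.1]
grip_width: 0.423
t 10.8 pos [532.6 -53.    2.3] rack [-141.2  -55.7] F [ 0.8 -0.5 -0.1] g 0.423
shift(tool) [-0.7 30.7  1.7]
1 turn [ 0.019  0.    -0.   ]
-1 turn [-3.123  0.     0.   ]
```

```bash
python3 -m handwheel '0 5 0 0 0 0 36;0 5 0 0 0 0 36;0 5 0 0 0 0 36;0 5 0 0 0 0 36;0 5 0 0 0 0 36;0 5 0 0 0 0 36;0 0.7 0 0 0 0 36;0 0 0 0 0 0 36'; python3 -m handwheel '0 0 0 0 0 0 60;0 0 0 0 0 0 60;-20 0 0 0 0 0 60;-40 0 0 0 0 0 60;-40 0 -45 0 0 0 50;0 0 -45 0 0 0 30;0 0 0 0.02 0 0 14;0 0 0 0 0 0 14'; python3 - <<'E'
from h import *
st()
for n in ("top","side"):
    c=cams.camera(n); W=cloud(c); cv2.imwrite(f"pics/{n}4.png",c["color"])
    for r in cams.outline_of(n,"remote"):
        p=W[r["region"]&(c["depth"]>0)];q=p[p[:,2]>.010]
        (x,y),s,a=cv2.minAreaRect((q[:,:2]*1000).astype(np.float32));print(n,r["conf"],x,y,s,a,"rack",wr(x,y),"yaw rel",a-5.1)
E
```

```text
clock: 11.6
position: [0.5292, -0.0222, 0.0022]
ee_rot: [-0.038, 0.706, 0.038, 0.706]
ft_force: [-1.2, 0.1, 0.5]
grip_width: 0.421
clock: 12.4
position: [0.4469, -0.0314, 0.0959]
ee_rot: [-0.03, 0.706, 0.031, 0.707]
ft_force: [0.5, 0.3, 1.3]
grip_width: 0.164
t 12.4 pos [446.9 -31.4  95.9] rack [-224.5  -26.5] F [0.5 0.3 1.3] g 0.164
top 0.93 541.3685913085938 -20.90837860107422 (85.01579284667969, 33.707862854003906) 5.863113880157471 rack [-129.52134151  -24.49163078] yaw rel 0.7631138801574711
side 0.7 527.9013061523438 -22.99188995361328 (114.6366958618164, 36.99050521850586) 5.687257289886475 rack [-143.12052284  -25.36972881] yaw rel 0.587257289886475
```

View pics/top4.png

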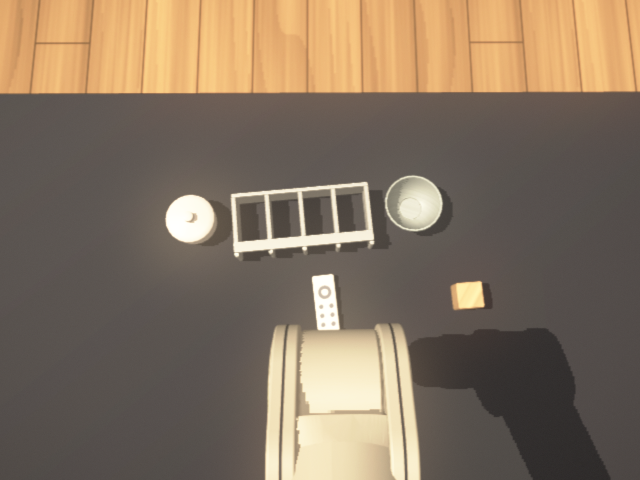

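View pics/side4.png

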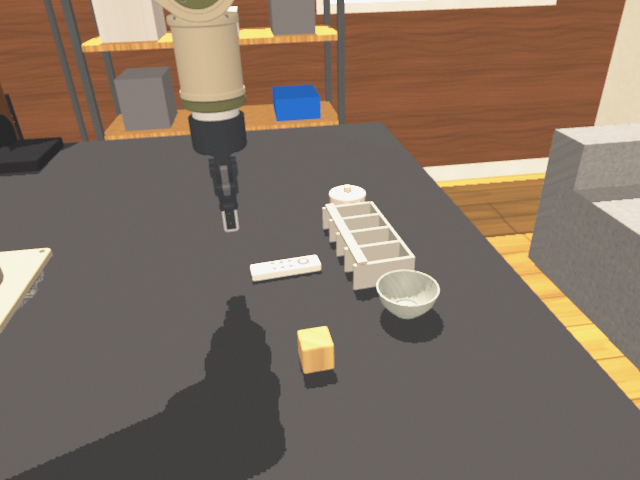

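```bash
python3 -m handwheel '30 1 0 0 0 0 14;30 0 0 0 0 0 14;25 0 0 0 0 0 14;7 0 0 0 0 0 14;0 0 0 0 0 0 14'; python3 - <<'E'
from h import *
plan(rw(-82,-25.7),4)
c=cams.camera("side"); cv2.imwrite("pics/side5.png",c["color"][180:330,200:420].repeat(3,0).repeat(3,1))
E
```

```text
clock: 13.1
position: [0.447, -0.0305, 0.0028]
ee_rot: [-0.031, 0.707, 0.031, 0.706]
ft_force: [0.8, 0.6, 0.7]
grip_width: 0.167
t 13.1 pos [447.  -30.5   2.8] rack [-224.4  -25.6] F [0.8 0.6 0.7] g 0.167
shift(tool) [ -1.6   0.2 142.4]
1 turn [-0.002 -0.002  0.001]
-1 turn [3.14e+00 1.00e-03 4.00e-03]
```

View pics/side5.png

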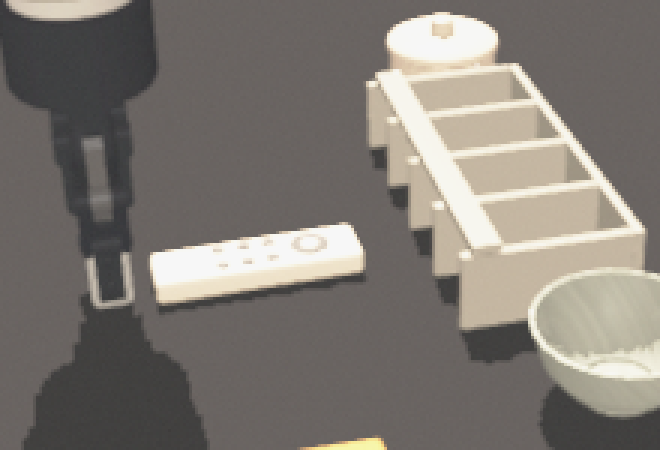

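The fingertips stand behind the near end of the remote, at about (112,295) in the crop, and the remote points at the third gap. I'll push slowly in stages.

```bash
python3 -m handwheel '-1 0 5 0 0 0 14;0 0 5 0 0 0 14;0 0 5 0 0 0 14;0 0 6 0 0 0 14;0 0 6 0 0 0 14;0 0 6 0 0 0 14;0 0 6 0 0 0 14;0 0 6 0 0 0 14'; python3 - <<'E'
from h import *
plan(rw(-82,-25.7),4)
for n in ("top","side"):
    c=cams.camera(n); W=cloud(c); cv2.imwrite(f"pics/{n}6.png",c["color"][180:330,200:420].repeat(3,0).repeat(3,1))
    for r in cams.outline_of(n,"remote"):
        p=W[r["region"]&(c["depth"]>0)];q=p[(p[:,2]>.010)&(p[:,2]<.018)]
        (x,y),s,a=cv2.minAreaRect((q[:,:2]*1000).astype(np.float32));print(n,r["conf"],x,y,s,a,"rack",wr(x,y),"yaw rel",a-5.1)
E
```

```text
clock: 13.95
position: [0.4926, -0.0263, 0.0045]
ee_rot: [-0.031, 0.706, 0.031, 0.706]
ft_force: [-0.0, 0.4, 0.7]
grip_width: 0.164
t 13.95 pos [492.6 -26.3   4.5] rack [-178.6  -25.5] F [-0.   0.4  0.7] g 0.164
shift(tool) [ 0.5  0.  96.6]
1 turn [-0.002 -0.    -0.   ]
-1 turn [ 3.14 -0.    0.  ]
side 0.66 561.5624389648438 -21.36336326599121 (112.3556900024414, 36.49171829223633) 6.150270462036133 rack [-109.44788552  -26.73993208] yaw rel 1.0502704620361332
```

View pics/side6.png

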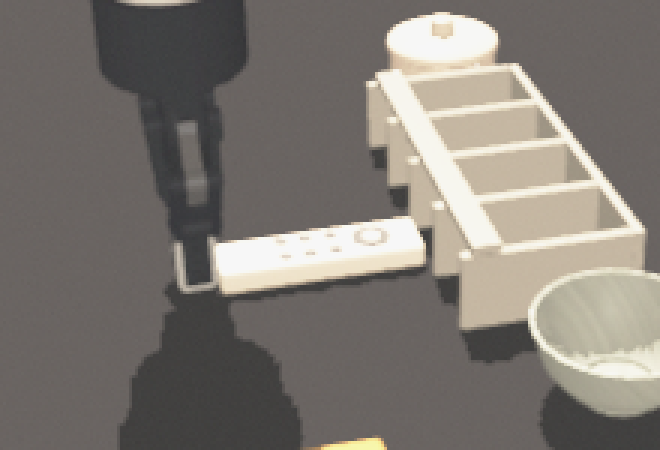

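View pics/top6.png

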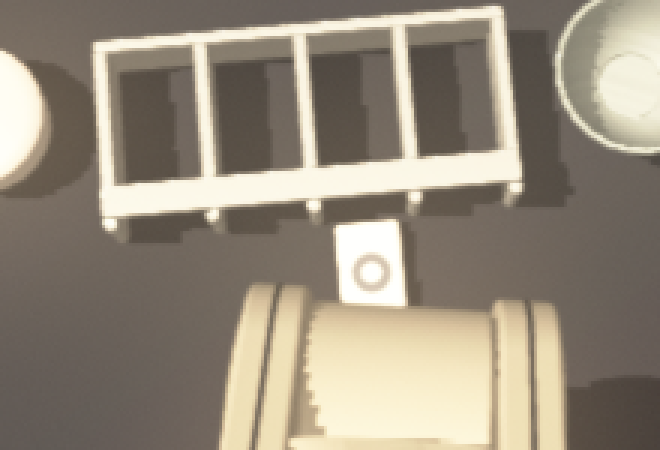

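The remote's nose, at (368,225) in the top crop, sits between the dividers at 315 and 413, so it is centred on gap 3. I'll keep pushing.

```bash
python3 -m handwheel '0 0 6 0 0 0 14;0 0 6 0 0 0 14;0 0 6 0 0 0 14;0 0 6 0 0 0 14;0 0 6 0 0 0 14;0 0 6 0 0 0 14'; python3 -m handwheel '0 0 6 0 0 0 14;0 0 6 0 0 0 14;0 0 6 0 0 0 14;0 0 6 0 0 0 14;0 0 6 0 0 0 14;0 0 6 0 0 0 14;0 0 5 0 0 0 14;0 0 3 0 0 0 14'; python3 -c "
from h import *
plan(rw(-82.5,-25.7),4)
c=cams.camera('side'); cv2.imwrite('pics/side7.png',c['color'][180:330,200:420].repeat(3,0).repeat(3,1))"
```

```text
clock: 14.75
position: [0.5285, -0.0232, 0.0045]
ee_rot: [-0.031, 0.706, 0.031, 0.706]
ft_force: [-0.2, -0.3, 1.0]
grip_width: 0.164
clock: 15.55
position: [0.5723, -0.0194, 0.0045]
ee_rot: [-0.031, 0.706, 0.031, 0.706]
ft_force: [-0.4, 0.1, 0.7]
grip_width: 0.163
t 15.55 pos [572.3 -19.4   4.5] rack [-98.6 -25.7] F [-0.4  0.1  0.7] g 0.163
shift(tool) [ 0.5  0.  16.1]
1 turn [-0.002  0.    -0.   ]
-1 turn [ 3.14 -0.   -0.  ]
```

View pics/side7.png

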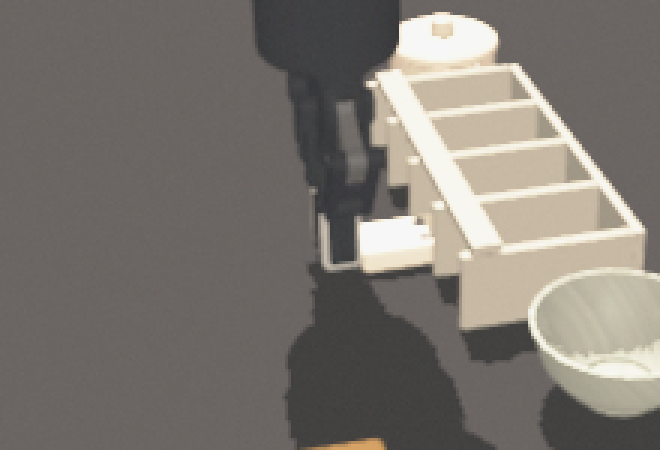

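```bash
python3 -m handwheel '0 0 3 0 0 0 14;0 0 3 0 0 0 14;0 0 3 0 0 0 14;0 0 2 0 0 0 14;0 0 2 0 0 0 14'; python3 -m handwheel '0 0 1 0 0 0 14;0 0 0 0 0 0 14';python3 -m handwheel '0 0 1 0 0 0 14;0 0 0 0 0 0 14';python3 -m handwheel '0 0 1 0 0 0 14;0 0 0 0 0 0 14'
```

```text
clock: 16.1
position: [0.5849, -0.0183, 0.0045]
ee_rot: [-0.031, 0.706, 0.031, 0.706]
ft_force: [-0.6, 0.1, 0.4]
grip_width: 0.167
clock: 16.3
position: [0.5859, -0.0182, 0.0045]
ee_rot: [-0.031, 0.706, 0.031, 0.707]
ft_force: [0.2, 0.3, -0.6]
grip_width: 0.163
clock: 16.5
position: [0.5868, -0.0181, 0.0045]
ee_rot: [-0.031, 0.706, 0.031, 0.706]
ft_force: [1.1, -0.3, 0.4]
grip_width: 0.164
clock: 16.7
position: [0.5878, -0.018, 0.0045]
ee_rot: [-0.031, 0.706, 0.031, 0.706]
ft_force: [-0.6, 0.5, -0.1]
grip_width: 0.16
```

```bash
for i in 1; do :; done; python3 -m handwheel '0 0 1 0 0 0 14;0 0 0 0 0 0 14'; python3 -m handwheel '0 0 1 0 0 0 14;0 0 0 0 0 0 14';python3 -m handwheel '0 0 0.5 0 0 0 14;0 0 0 0 0 0 14'; python3 -c "
from h import *
st()"
```

```text
clock: 16.9
position: [0.5886, -0.018, 0.0044]
ee_rot: [-0.031, 0.707, 0.031, 0.706]
ft_force: [-2.0, 0.0, 1.3]
grip_width: 0.168
clock: 17.1
position: [0.5887, -0.0179, 0.0043]
ee_rot: [-0.031, 0.707, 0.031, 0.706]
ft_force: [-6.1, -0.2, 4.9]
grip_width: 0.165
clock: 17.3
position: [0.5887, -0.018, 0.0042]
ee_rot: [-0.031, 0.708, 0.031, 0.705]
ft_force: [-9.5, -0.5, 6.0]
grip_width: 0.165
t 17.3 pos [588.7 -18.    4.2] rack [-82.1 -25.8] F [-9.5 -0.5  6. ] g 0.165
```

The resisting force climbs to 9.5 N with no further travel, at x_r = -82, where I expected the remote to be home. I'll back the hand off and check.

```bash
python3 -m handwheel '0 0 -3 0 0 0 14;0 0 -8 0 0 0 14;0 0 -20 0 0 0 14;-20 0 -20 0 0 0 14;-40 0 -20 0 0 0 14;-40 0 -30 0 0 0 14;-20 0 -30 0 0 0 14'; python3 -m handwheel '0 0 -30 0 0 0 14;0 40 0 0 0 0 14;0 40 0 0 0 0 14;0 45 0 0 0 0 14;0 45 0 0 0 0 14;0 45 0 0 0 0 14;0 0 0 0 0 0 14'; python3 - <<'E'
from h import *
st()
for n in ("top","side"):
    c=cams.camera(n); W=cloud(c)
    im=c["color"].copy()
    for x,y in ((-71,-43),(-71,-9)):
        u=proj(c,[*rw(x,y)/1000,.014])[0]; cv2.circle(im,tuple(int(v*8) for v in u),8,(0,0,255),-1,cv2.LINE_AA,3)
    cv2.imwrite(f"pics/{n}8.png",im[170:350,160:480].repeat(2,0).repeat(2,1))
    for r in cams.outline_of(n,"remote"):
        p=W[r["region"]&(c["depth"]>0)];q=p[(p[:,2]>.009)&(p[:,2]<.019)]
        rq=np.array([wr(*v[:2]*1000) for v in q]) if len(q) else np.zeros((1,2))
        print(n,round(r["conf"],2),len(q),"rack min/max",np.percentile(rq,[1,99],axis=0).round(1).tolist())
    for t,z in (("trinket_box",.04),("steel_bowl",.042),("toy_block",.04)):
        r=cams.outline_of(n,t)
        if r: print(n,t,np.round(mrect(c,r[0]["region"],z),1))
E
```

```text
clock: 18.0
position: [0.4599, -0.0295, 0.1273]
ee_rot: [-0.031, 0.705, 0.031, 0.708]
ft_force: [0.8, 0.5, 1.0]
grip_width: 0.163
clock: 18.7
position: [0.4098, 0.1881, 0.1247]
ee_rot: [-0.033, 0.706, 0.034, 0.707]
ft_force: [0.5, -0.6, 0.4]
grip_width: 0.163
t 18.7 pos [409.8 188.1 124.7] rack [-242.   195.4] F [ 0.5 -0.6  0.4] g 0.163
top 0.6 40 rack min/max [[-161.5, -251.7], [-124.4, -223.8]]
top 0.56 1230 rack min/max [[-70.8, -42.4], [41.1, -9.5]]
top trinket_box [668.9 186.8  79.6  76.3  89.7]
top steel_bowl [ 692.8 -159.2   89.1   87.5  134.2]
top toy_block [ 548.1 -236.4   47.6   40.9   94. ]
side 0.79 206 rack min/max [[-70.5, -44.1], [-41.7, -10.0]]
side trinket_box [669.3 177.8  98.   72.9  78.2]
side steel_bowl [ 692.4 -170.1  112.9   89.1   88.6]
side toy_block [ 548.4 -260.8   77.3   43.1   93.3]
```

View pics/top8.png

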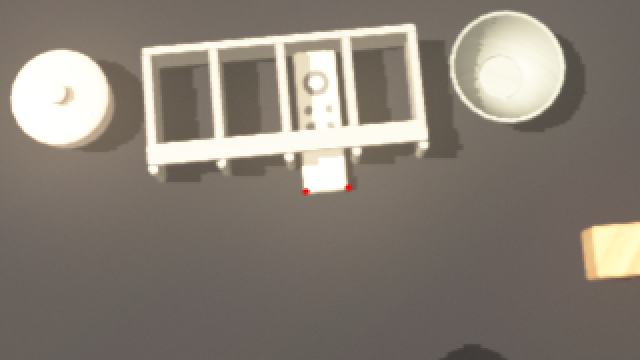

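View pics/side8.png

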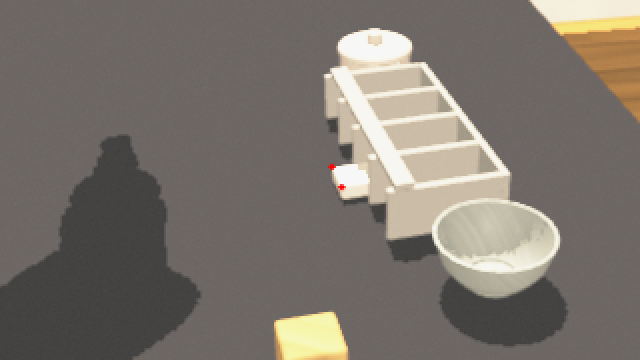

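The remote sits in gap 3. Its near end, at (306,191) to (348,187) in the top crop, falls on the marks for fully home. The other things are where they were and the hand is clear.

```bash
python3 -c "
from workcell import hand_in
print(hand_in())"
```

```text
the job is handed in; nothing more can be done
None
```

The job is done and handed in at about 19 s on the robot's clock. No verdict was reported.

- **Rail:** I ran the shut fingertips along the top of the rail from the trinket-box end (rack y = +99 mm). They crossed gaps 1 and 2 and stopped at the middle of gap 3 (y = -26 mm). Contact force was about 5–7 N along the way (11.6 N at first touch), and I lifted off there without reaching gap 4.
- **Remote:** I turned and shifted it on the glass with the fingers standing loosely either side of it, then pushed its near end into gap 3. It stopped against the back wall, with the resisting force rising to 9.5 N and no further travel. I then took the hand away.
- **Last checks:** The remote's near end measured at x = -70.8 mm (top camera) and -70.5 mm (side camera), against -71 mm for fully home. It lies centred in the gap. The trinket box and block measured within about 1 mm of where they started, and so did the bowl in the top view.
- **Disagreements:**
  - The network twice reported something else as the remote: once a region on the trinket box, and once a 40-pixel patch near the block. I disregarded both.
  - The side view's fitted centre for the bowl differed by about 7 mm between looks. That fit is distorted by the bowl's height, and the top view shows no movement.

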